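# Clip the lid of the spin dryer and shift its drive lever from brake to spin

### The job

Get the countertop spin dryer running. First lock its lid: press each of the three blue clips round the rim down until it snaps home. Only then take the red drive lever out of the brake slot (red dot, near end of the zigzag gate) and guide it through the gate into the spin slot, all the way to its far end (green dot); let go, and leave the bottles and the tin beside the machine standing where they are.

Things in the scene. Friction and masses are not known exactly. Their poses are not given: they have to be found in the camera images.
- spinner: white countertop spin dryer, fixed. Origin on the worktop below its middle; at yaw 0 its front faces the robot (x away from the robot, y left, z up). Drum tower: radius 116 mm, axis at x -30, y +85 mm, shoulder 182 mm high, lid on top. At its right a motor housing, x -13 to +112, y -190 to -26 mm, 222 mm high, with the sloped gate panel in front of it, above a foot that reaches to x -101 mm
- overhang (a point): middle of the lower front edge of the motor housing's top plate (164 mm wide, 22 mm thick, 200 to 222 mm above the worktop), which overhangs the far half of the gate panel (at x -52, y -108, z 200 mm of the spin dryer): a gripper held upright or nearly so strikes it as the lever nears the far end, one held square to the panel passes below
- gate_panel: panel with the steel gate plate, fixed to the spin dryer, sloping down towards the robot: its face is tilted 38 degrees. Origin in the middle of the plate's face, at x -55, y -110, z 90 mm of the spin dryer; x up the slope (away from the robot), y left, z square out of the face. Its zigzag slot is 13 mm wide and 12 mm deep, for a stem of 8 mm
- gate_brake (a point): near end of the brake slot, on the slot's centre line in the plate's face: (-26.5, 10) mm on gate_panel's x, y; a red dot on its left. The end wall is at x -33, so the stem's middle can go to -29. The slot leads up the slope to gate_bend_1
- gate_bend_1 (a point): first bend of the slot's centre line, (-11, 10) mm on gate_panel; from here across to the right to gate_bend_2
- gate_bend_2 (a point): second bend, (-11, -10) mm on gate_panel; from here up the slope through the middle slot (white dot on its right) to gate_bend_3
- gate_bend_3 (a point): third bend, (11, -10) mm on gate_panel; from here across to the left to gate_bend_4
- gate_bend_4 (a point): fourth bend, (11, 10) mm on gate_panel; from here up the slope along the spin slot to gate_spin
- gate_spin (a point): far end of the spin slot, (26.5, 10) mm on gate_panel; a green dot on its left. The end wall is at x +33, so the stem's middle can go to +29
- lever_pivot (a point): middle of the lever's cross shaft, hidden inside the machine 110 mm behind the plate's face: (0, 0, -110) mm of gate_panel. The shaft runs along gate_panel's y; the lever swings about it and slides along it
- lever_knob (a point): centre of the red ball knob (28 mm across) on the drive lever (straight stem, 8 mm thick). The knob is 155 mm from the shaft, 45 mm in front of the plate's face when the lever is square to it. Along the slope it moves 1.4 to 1.5 times as far as the stem does in the plate, across it just as far. The ball swivels on a cross pin in the stem's end, so the hand need not turn as the lever swings
- drive_lever (a joint): lever swing along the slope in rad: 0 square to the panel, positive up the slope, away from the robot; -0.26 at the end of the brake slot, +0.26 at the end of the spin slot (fully home from 0.225). With s this and t lever_side, the knob's centre is (0.155 sin s, t, 0.155 cos s - 0.110) m in gate_panel. Takes about 2 N at the knob, stays where it is left
- lever_side (a joint): sideways slide of the lever on its shaft in m: positive to the left; +0.010 in the middle of the brake and spin slots, -0.010 in the middle slot. Takes about 2 N, stays where it is left
- lid: round clear lid with grey rim (radius 86 mm), already seated on the drum, turned at random about the drum's axis, fixed. Origin on that axis 182 mm above the worktop; the clear top is 31.5 mm above it, z up. Its three clips stand at 60, 180 and 300 degrees, counter-clockwise from its x axis, which at yaw 0 points away from the robot
- clip_1_pad (a point): middle of the ribbed top of a blue clip (60 degrees, far left at lid yaw 0): a tab 36 mm long radially, 28 mm wide, hinged on the lid 58 mm from its centre, outer end standing up. The point moves with the tab: open it is 83 mm from the lid's centre, 47 mm above the lid's origin; home 86 mm and 39 mm. Press it straight down here, 8 mm
- clip_2_pad (a point): middle of the ribbed top of a blue clip (180 degrees, nearest the robot at lid yaw 0): a tab 36 mm long radially, 28 mm wide, hinged on the lid 58 mm from its centre, outer end standing up. The point moves with the tab: open it is 83 mm from the lid's centre, 47 mm above the lid's origin; home 86 mm and 39 mm. Press it straight down here, 8 mm
- clip_3_pad (a point): middle of the ribbed top of a blue clip (300 degrees, far right, beside the motor housing at lid yaw 0): a tab 36 mm long radially, 28 mm wide, hinged on the lid 58 mm from its centre, outer end standing up. The point moves with the tab: open it is 83 mm from the lid's centre, 47 mm above the lid's origin; home 86 mm and 39 mm. Press it straight down here, 8 mm
- clip_1 (a joint): hinge of this clip in rad: 0 open (standing up), 0.30 flat and home, 0.33 end stop. Pressed down, its catch rides over a bead (about 5 N), springs in near 0.26 and then holds it near 0.28; let go before that it comes up again
- clip_2 (a joint): hinge of this clip in rad: 0 open (standing up), 0.30 flat and home, 0.33 end stop. Pressed down, its catch rides over a bead (about 5 N), springs in near 0.26 and then holds it near 0.28; let go before that it comes up again
- clip_3 (a joint): hinge of this clip in rad: 0 open (standing up), 0.30 flat and home, 0.33 end stop. Pressed down, its catch rides over a bead (about 5 N), springs in near 0.26 and then holds it near 0.28; let go before that it comes up again
- softener: bystander: pink jug with violet cap, 68x124x242 mm, standing left of the drum; origin at the centre of its foot, z up
- stain_dropper: bystander: small brown dropper bottle, 33x34x102 mm, standing right of the control panel; origin at the centre of its foot, z up
- dispenser: bystander: taupe soap dispenser, 69x78x180 mm, standing right of the motor housing; origin at the centre of its foot, z up
- polish_tin: bystander: flat round tin, 65 mm across, 29 mm high, in front of the drum; origin at the centre of its underside

How it is judged:
By the outcome, as a careful person would: the job done as asked, in the order asked, and still so for the second after the job is handed in, with the robot touching nothing.
It also fails if it takes over 51 s, if anything falls off the work surface, if the arm or the gripper's body presses on something with over 40 N, if the wrist force passes 120 N, or if a joint passes its speed limit or range.

### The arm

A 6-joint arm with a two-finger parallel gripper is mounted at the origin on a cart in front of the work surface, level with it; the furniture and walls round the work are solid. World frame = base frame: x ahead of the robot, y to its left, z up, the work surface at z = 0. Lengths are in mm, angles in rad, forces in N, time in s.
With the tool pointing down it reaches from about 350 to 875 mm from the base axis. Payload 4.2 kg.
Tool frame: the origin (TCP) lies midway between the tips of the shut fingers; the grasp point (between the pads) lies 19 mm behind it (arm.grasp_offset is the distance from the TCP to the grasp point, in mm); z points along the fingers, y is the line along which they close (so a half turn about z gives the same grasp; the last joint's range is limited). The gripper opens to 85 mm and grips with 20 to 120 N. Pads are 22 mm wide; open, the fingers measure 114 mm over their backs; the gripper's body (76 mm by 85 mm) begins 54 mm behind the grasp point. The pads swing forward as they close: fully open they stand 13 mm farther back than shut.
Start: joints at [-0.946, 0.385, 0.008, 0, -1.194, -0.259], TCP at [223.574, -583.621, 231.312] pointing down, gripper open.
Joint ranges: [-3.14, 3.14], [-1.21, 2.06], [-1.07, 1.41], [-3.16, 2.05], [-2.99, -0.16], [-3.1, 3.1]. Speed limits (rad/s): [2.79, 2.79, 3.14, 3.14, 3.14, 3.14].

### API

Orientations are given as a unit quaternion [x, y, z, w].
In Python, from bench import arm gives the robot as it stands. The module is installed in compiled form; this text tells all that it offers.
- The arm moves only by the tool servo_tool, never from a script. Its argument "increments" is a list of rows, each a list of 7 numbers: the opening, from 0 (shut) to 1 (fully open), then the shift along the tool's x, y, z in m, then the turn, a rotation vector about the tool's x, y, z in degrees. In form: [[grip, x, y, z, ax, ay, az], ...]. A call has 1 to 12 rows; each row is the pose to reach, as a shift and turn from the pose commanded when the call began, along the tool's axes at that moment; what a row does not reach only later rows make up. A row lasts 1/8 s, in which the tool goes at most 62.5 mm and 10.7 degrees, less where a joint would pass 70% of its speed; a pose out of reach is approached as far as the arm can. A call with a gripper value outside its range is refused whole. The fingers move at their own pace and stop on an object; the grip force is fixed at half the most. Time passes only in rows, so rows that repeat a pose let the fingers close. It gives the time, the measured TCP pose, the force, the opening and the grip force at its end, in the units of the state.
- arm.read_state(): the state, without advancing time (a new reading comes with each control period).
- arm.get_image(name): name is "scene" or "side" or "wrist"; returns a dict with "color" (480x640x3 uint8, red, green, blue), "fx", "fy", "cx", "cy" (pixels), "rvec" (rotation vector, rad) and "tvec" (3), from world to camera coordinates, as OpenCV has them; the wrist camera has in their place "hand_eye" (4x4, takes a point from camera to tool coordinates, whose origin is the TCP and whose axes are the flange's). Camera axes: x right, y down, z forward; pixel columns grow to the right and rows downward; lengths in mm; the calibration is good to about 2 mm. A picture is of the moment at which its call begins: read the wrist's pose just before it. There is no depth.
- arm.job_done(): hands the job in; it is judged then, once.
Trained networks look in the newest picture that a camera, given by its name, has taken for a name from the list of things; names that differ only in an ending like _2 or _b are one class to them, and where a whole thing is asked for, a point or a joint stands for the part that bears it (a point fixed in the world has none). Each returns a list of dicts, best first, with "p" (0 to 1); they miss things now and then, are a little off and sometimes report something else, mostly with a low value. They report only what shows in the picture. A call takes as long as a camera call.
- arm.look_for(camera, thing): "box" ([centre column, centre row, width, height] in pixels, round what is visible of it).
- arm.spot_point(camera, thing): "centre" ([column, row] in pixels: a listed point, or the origin of a listed thing).
The state is a dict: "clock": time; "joints": joint angles; "joint_vel": joint speeds; "joint_efforts": joint torques, N m; "position": TCP position; "ee_rot": TCP orientation; "contact_force": force on the tool from outside, world axes, zero at the start; "wrist_torque": the same for the moment, N m; "gripper_width": finger opening in mm; "grasp_force": force on a finger pad.
Only numpy, scipy, OpenCV 4.12 (cv2) and the standard library are available. Lean on these libraries where they do the work, as an engineer would, in place of code of your own. Each camera call takes 0.05 s, during which the arm holds its last target. There are 200 camera calls.

## Working session

There is one attempt and no reset: what is moved stays moved. The work goes in short steps, Python scripts to look and compute and a tool call to move; the robot and the scene stay as the last step left them, time stands still between calls to the robot, and variables do not carry over. Pictures are saved under pics/ and viewed, at most 10 in all, crops included, and the job is handed in when it is done.

Besides the shell and the picture viewer there is one more tool, called after ">>>" in YAML: its name, and indented under it one key for each argument. servo_tool: Moves the arm, as the interface text tells. Its arguments: {"type":"object","properties":{"increments":{"type":"array","items":{"type":"array","items":{"type":"number"}}}},"required":["increments"]}

```bash
mkdir -p pics
cat > h.py <<'E'
import numpy as np, cv2
from scipy.spatial.transform import Rotation as R
from scipy.optimize import least_squares
from bench import arm
def cam(im):
    K=np.array([[im['fx'],0,im['cx']],[0,im['fy'],im['cy']],[0,0,1.]])
    return K,np.array(im['rvec'],float).ravel(),np.array(im['tvec'],float).ravel()
def save(im,n): cv2.imwrite('pics/'+n,im['color'][:,:,::-1])
E
python3 - <<'E'
from h import *
import json
out={}
for c in ['scene','side']:
    im=arm.get_image(c); save(im,c+'0.png')
    K,r,t=cam(im); out[c]=dict(K=K.tolist(),r=r.tolist(),t=t.tolist(),pts={})
    for n in ['spinner','overhang','gate_panel','gate_brake','gate_bend_1','gate_spin','lever_pivot','lever_knob','lid','clip_1_pad','softener','stain_dropper','dispenser','polish_tin']:
        o=arm.spot_point(c,n); out[c]['pts'][n]=[(q['centre'],q['p']) for q in o]
        print(c,n,[(np.round(q['centre']).astype(int).tolist(),round(q['p'],2)) for q in o][:5])
json.dump(out,open('o.json','w'),default=lambda x:np.asarray(x).tolist())
print(arm.read_state()['clock'])
E
```

```text
scene spinner [([455, 320], 0.69), ([238, 303], 0.64), ([344, 282], 0.62)]
scene overhang [([381, 246], 0.83)]
scene gate_panel [([380, 284], 0.61), ([365, 290], 0.23)]
scene gate_brake [([365, 291], 0.7), ([368, 293], 0.58)]
scene gate_bend_1 [([387, 280], 0.88), ([374, 286], 0.86), ([379, 278], 0.86), ([381, 287], 0.68), ([294, 222], 0.66)]
scene gate_spin [([375, 270], 0.9)]
scene lever_pivot []
scene lever_knob [([238, 303], 0.59), ([366, 289], 0.43)]
scene lid [([308, 218], 0.6)]
scene clip_1_pad [([278, 184], 0.61)]
scene softener [([230, 249], 0.74), ([376, 269], 0.38)]
scene stain_dropper [([433, 342], 0.77)]
scene dispenser []
scene polish_tin [([240, 303], 0.8)]
side spinner [([335, 254], 0.66), ([341, 279], 0.65)]
side overhang [([347, 253], 0.86)]
side gate_panel [([343, 278], 0.65)]
side gate_brake [([332, 285], 0.73)]
side gate_bend_1 [([340, 277], 0.96), ([341, 284], 0.79), ([354, 278], 0.73), ([343, 274], 0.65)]
side gate_spin [([348, 267], 0.65)]
side lever_pivot [([349, 266], 0.34)]
side lever_knob [([326, 283], 0.5)]
side lid [([306, 200], 0.71)]
side clip_1_pad [([295, 162], 0.73), ([345, 253], 0.57)]
side softener [([264, 184], 0.69)]
side stain_dropper [([365, 341], 0.53)]
side dispenser [([406, 331], 0.64)]
side polish_tin [([241, 236], 0.95), ([345, 275], 0.4)]
1.5
```

View images.

View pics/scene0.png

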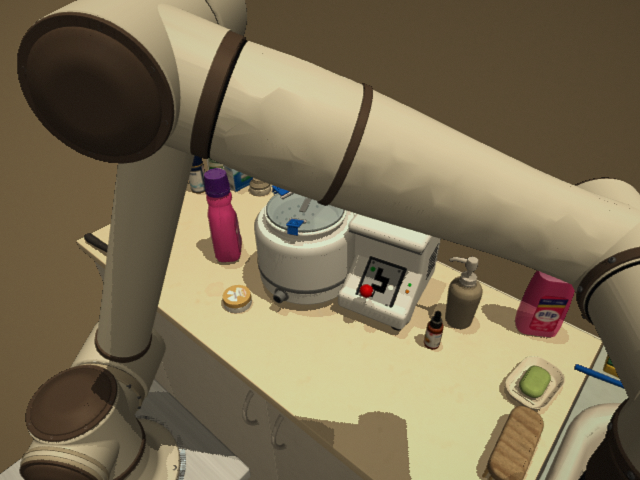

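View pics/side0.png

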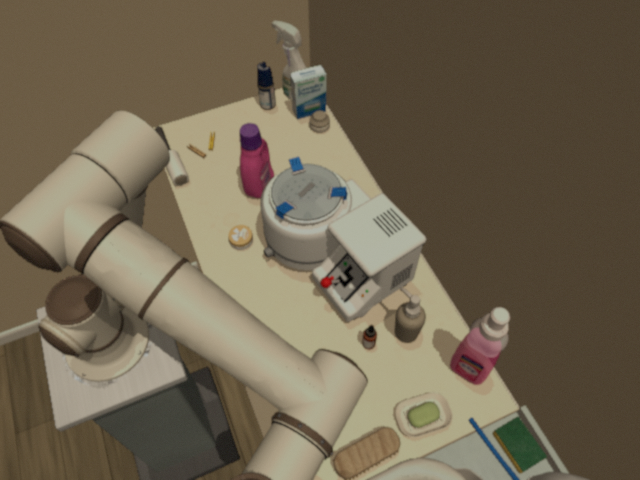

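```bash
cat >> h.py <<'E'
th=np.deg2rad(38)
# panel axes in spinner: x up slope, z out of face (toward robot and up)
Rp=np.column_stack([[np.cos(th),0,np.sin(th)],[0,1,0],[-np.sin(th),0,np.cos(th)]])
P0=np.array([-55,-110,90.])
def pan(p): return P0+Rp@np.asarray(p,float)
def knob(s,t): return pan([155*np.sin(s),t,155*np.cos(s)-110])
def clip(k,ly,rad=83,h=47):
    a=ly+np.deg2rad([60,180,300][k]); return np.array([-30+rad*np.cos(a),85+rad*np.sin(a),182+h])
def w(p,q):
    c,s=np.cos(q[2]),np.sin(q[2]); return np.array([q[0]+c*p[0]-s*p[1],q[1]+s*p[0]+c*p[1],p[2]])
E
cat > fit.py <<'E'
from h import *
import json
o=json.load(open('o.json'))
obs=[]
F={'overhang':[-52,-108,200],'spin':pan([26.5,10,0]),'gp':pan([0,0,0]),'b1':pan([-11,10,0]),'b2':pan([-11,-10,0]),'b3':pan([11,-10,0]),'b4':pan([11,10,0]),'lid':[-30,85,182]}
D=[('scene','overhang',381,246),('scene','spin',375,270),('scene','knob',366,290),('scene','lid',308,218),('scene','c1',295,227),
('side','overhang',347,253),('side','spin',348,267),('side','knob',326,282.5),('side','lid',306,200),('side','c0',296,163),('side','c1',285,209),('side','c2',339,192),
('scene','gp',380,284),('side','gp',343,278)]
def res(q):
    r=[]
    for c,n,u,v in D:
        p=knob(-0.26,10) if n=='knob' else clip(int(n[1]),q[3]) if n[0]=='c' else np.array(F[n])
        C=o[c]; x,_=cv2.projectPoints(w(p,q)[None],np.array(C['r']),np.array(C['t']),np.array(C['K']),None)
        r+=list(x.ravel()-[u,v])
    return np.array(r)
best=min((least_squares(res,[600,-50,y,l],loss='soft_l1',x_scale=[100,100,.3,.3]) for y in(-.6,0,.6) for l in (-.6,0,.6)),key=lambda s:s.cost)
q=best.x; print(q,best.cost)
for d,e in zip(D,res(q).reshape(-1,2)): print(d[:2],e.round(1))
for k in range(3): print(k,w(clip(k,q[3]),q).round(1))
print('knob',w(knob(-.26,10),q).round(1))
# bystanders
for n,z in [('polish_tin',0),('stain_dropper',0),('softener',0),('dispenser',0)]:
    for c in('scene','side'):
        C=o[c]
        if not C['pts'][n]: continue
        u=C['pts'][n][0][0]; Rm=cv2.Rodrigues(np.array(C['r']))[0]; t=np.array(C['t'])
        d=Rm.T@np.linalg.inv(C['K'])@[u[0],u[1],1]; c0=-Rm.T@t; print(n,c,(c0-d*c0[2]/d[2]).round())
E
python3 fit.py
```

```text
[ 6.09892045e+02 -4.73528770e+00  2.09976157e-01  2.73114373e-01] 31.929472893822865
('scene', 'overhang') [ 2.5 -3. ]
('scene', 'spin') [5.  0.7]
('scene', 'knob') [-0.7  6.6]
('scene', 'lid') [-2.6  0. ]
('scene', 'c1') [-0.3 -3.8]
('side', 'overhang') [0.  0.6]
('side', 'spin') [1.6 0.7]
('side', 'knob') [-2.3  3.8]
('side', 'lid') [ 0.  -1.8]
('side', 'c0') [-2.4 -1.3]
('side', 'c1') [-2.2 -0.4]
('side', 'c2') [ 1.1 -1.6]
('scene', 'gp') [ 0.  -0.4]
('side', 'gp') [1.9 0.5]
0 [566.2 155.1 229. ]
1 [489.3  33.6 229. ]
2 [633.   27.8 229. ]
knob [ 522.3 -125.7   96.8]
polish_tin scene [398. 138.   0.]
polish_tin side [399. 152.   0.]
stain_dropper scene [ 583. -264.    0.]
stain_dropper side [ 575. -255.    0.]
softener scene [515. 305.   0.]
softener side [522. 297.   0.]
dispenser side [ 676. -271.    0.]
```

```bash
cat >> h.py <<'E'
def pose():
    s=arm.read_state(); return np.array(s['position']),R.from_quat(s['ee_rot']),s
def goal(p,rot,pp=None,rr=None):
    """shift (m) and turn (deg) in tool axes"""
    a,b,_=pose(); a=a if pp is None else pp; b=b if rr is None else rr
    print(np.round(b.inv().apply(np.asarray(p)-a)/1000,4).tolist(), np.round((b.inv()*rot).as_rotvec(degrees=True),2).tolist(),'dist',np.linalg.norm(p-a).round(1))
def tool(yaw,tilt,flip=1):
    # tool z down tilted forward by tilt, y along +-left of yaw frame
    z=np.array([np.sin(tilt),0,-np.cos(tilt)]); y=np.array([0,flip,0.]); x=np.cross(y,z)
    return R.from_euler('z',yaw)*R.from_matrix(np.column_stack([x,y,z]))
E
python3 - <<'E'
from h import *
p,r,s=pose(); print(p,'\n',r.as_matrix().round(3)); im=arm.get_image('wrist'); print(np.round(im['hand_eye'],3),im['fx'],im['cx'])
for f in (1,-1):
    print(f); goal([480,-40,420],tool(.21,0,f)); goal([430,-40,400],tool(.21,.3,f))
E
```

```text
[ 223.57644376 -583.6125663   231.32118424] 
 [[-0.934 -0.358  0.   ]
 [-0.358  0.934 -0.   ]
 [-0.    -0.    -1.   ]]
[[-1.00000e-03 -9.51000e-01 -3.09000e-01  7.79800e+01]
 [ 1.00000e+00 -1.00000e-03 -1.00000e-03 -1.34000e-01]
 [ 1.00000e-03 -3.09000e-01  9.51000e-01 -1.42872e+02]
 [ 0.00000e+00  0.00000e+00  0.00000e+00  1.00000e+00]] 336.71708227423125 315.86436728749413
1
[-0.4339, 0.4159, -0.1887] [-0.0, 0.0, 8.93] dist 630.0
[-0.3872, 0.4338, -0.1687] [1.34, -17.15, 8.86] dist 605.5
-1
[-0.4339, 0.4159, -0.1887] [-0.0, -0.0, -171.07] dist 630.0
[-0.3872, 0.4338, -0.1687] [25.58, 1.99, -169.24] dist 605.5
```

Run:
```python
from h import *
goal([500,-20,345],tool(.21,0,1))
```

```text
[-0.4598, 0.4275, -0.1137] [-0.0, 0.0, 8.93] dist 638.0
```

>>> servo_tool:
  increments:
    - [0.3, -0.04, 0.038, -0.025, 0, 0, 1]
    - [0.3, -0.08, 0.075, -0.045, 0, 0, 2]
    - [0.3, -0.12, 0.112, -0.065, 0, 0, 3]
    - [0.3, -0.16, 0.15, -0.085, 0, 0, 4]
    - [0.3, -0.2, 0.187, -0.1, 0, 0, 5]
    - [0.3, -0.24, 0.224, -0.114, 0, 0, 6]
    - [0.1, -0.28, 0.26, -0.114, 0, 0, 7]
    - [0.1, -0.32, 0.298, -0.114, 0, 0, 8]
    - [0, -0.36, 0.335, -0.114, 0, 0, 9]
    - [0, -0.4, 0.372, -0.114, 0, 0, 9]
    - [0, -0.44, 0.409, -0.114, 0, 0, 9]
    - [0, -0.46, 0.4275, -0.114, 0, 0, 9]

```text
clock: 3.05
position: [501.0, -17.5, 345.2]
ee_rot: [-0.105, 0.994, 0.0, 0.0]
contact_force: [0.2, -0.3, 0.3]
gripper_width: 0.5
grasp_force: 0.0
```

>>> servo_tool:
  increments:
    - [0, 0, 0, 0, 0, 0, 0]
    - [0, 0, 0, 0, 0, 0, 0]

```text
clock: 3.3
position: [499.9, -20.3, 345.4]
ee_rot: [-0.104, 0.995, -0.0, -0.0]
contact_force: [0.1, -0.1, 0.7]
gripper_width: 0.4
grasp_force: 0.0
```

```bash
cat > look.py <<'E'
from h import *
import json,sys
tag=sys.argv[1]
p,r,s=pose(); im=arm.get_image('wrist'); save(im,tag+'.png')
print(s['clock'],p.round(1),np.round(s['contact_force'],2),s['gripper_width'])
K=np.array([[im['fx'],0,im['cx']],[0,im['fy'],im['cy']],[0,0,1.]])
T=np.eye(4);T[:3,:3]=r.as_matrix();T[:3,3]=p
M=np.linalg.inv(T@np.array(im['hand_eye']))
out=dict(K=K.tolist(),r=cv2.Rodrigues(M[:3,:3])[0].ravel().tolist(),t=M[:3,3].tolist(),pts={})
for n in ['overhang','gate_panel','gate_brake','gate_bend_1','gate_spin','lever_knob','lid','clip_1_pad']:
    o=arm.spot_point('wrist',n); out['pts'][n]=[(np.array(q['centre']).tolist(),q['p']) for q in o]
    print(n,[(np.round(q['centre'],1).tolist(),round(q['p'],2)) for q in o][:5])
json.dump(out,open(tag+'.json','w'))
E
python3 look.py w1
```

```text
3.3 [499.9 -20.3 345.4] [ 0.06 -0.11  0.73] 0.3597514518190718
overhang [([194.8, 289.3], 0.78), ([137.3, 269.2], 0.44)]
gate_panel [([223.7, 245.4], 0.92)]
gate_brake [([234.2, 229.1], 0.98)]
gate_bend_1 [([230.6, 256.9], 0.86), ([214.9, 258.7], 0.81), ([218.4, 243.2], 0.67), ([230.8, 241.2], 0.62)]
gate_spin []
lever_knob [([224.6, 212.4], 0.97)]
lid [([396.7, 304.6], 0.95), ([231.6, 229.0], 0.34)]
clip_1_pad [([492.4, 351.2], 0.77), ([230.3, 270.9], 0.34)]
```

View pics/w1.png

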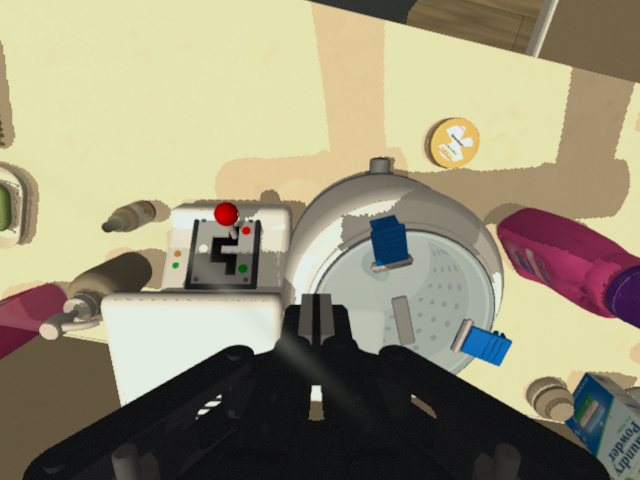

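```bash
cat > fit2.py <<'E'
from h import *
import json
o=json.load(open('o.json')); o['w1']=json.load(open('w1.json'))
F={'overhang':[-52,-108,200],'brake':pan([-26.5,10,0]),'spin':pan([26.5,10,0]),'gp':pan([0,0,0]),'b1':pan([-11,10,0]),'b2':pan([-11,-10,0]),'b3':pan([11,-10,0]),'b4':pan([11,10,0]),'lid':[-30,85,182]}
D=[('scene','overhang',381,246),('scene','spin',375,270),('scene','knob',366,290),('scene','lid',308,218),('scene','c1',295,227),
('side','overhang',347,253),('side','spin',348,267),('side','knob',326,282.5),('side','lid',306,200),('side','c0',296,163),('side','c1',285,209),('side','c2',339,192),
('scene','gp',380,284),('side','gp',343,278),
('w1','overhang',194.8,289.3),('w1','gp',223.7,245.4),('w1','brake',234.2,229.1),('w1','b1',230.8,241.2),('w1','b2',218.4,243.2),('w1','b3',214.9,258.7),('w1','b4',230.6,256.9),('w1','knob',225.5,213.5),('w1','lid',396.7,304.6),('w1','c0',492.4,349),('w1','c1',387,238)]
try: D+=[tuple(x) for x in json.load(open('extra.json'))]; o['w2']=json.load(open('w2.json'))
except FileNotFoundError: pass
def res(q,wt=True):
    r=[]
    for c,n,u,v in D:
        p=knob(q[4],q[5]) if n=='knob' else clip(int(n[1]),q[3]) if n[0]=='c' else np.array(F[n])
        C=o[c]; x,_=cv2.projectPoints(w(p,q)[None],np.array(C['r']),np.array(C['t']),np.array(C['K']),None)
        r+=list((x.ravel()-[u,v])*(.5 if wt and c[0]=='s' else 1))
    if wt: r+=[(q[4]+.25)/.05,(q[5]-10)/2]
    return np.array(r)
b=least_squares(res,[610,-5,.21,.27,-.25,10],loss='soft_l1',x_scale=[100,100,.3,.3,.1,5])
q=b.x; print(q.round(3),b.cost)
np.save('q.npy',q)
for d,e in zip(D,res(q,0).reshape(-1,2)): print(d[:2],e.round(1),end='; ')
print()
for k in range(3): print(k,w(clip(k,q[3]),q).round(1))
print('knob',w(knob(q[4],q[5]),q).round(1))
E
python3 fit2.py
```

```text
[ 6.11091e+02 -3.20200e+00  2.02000e-01  2.66000e-01 -1.87000e-01
  1.02830e+01] 22.67013990048346
('scene', 'overhang') [ 1.9 -3.5]; ('scene', 'spin') [4.5 0.3]; ('scene', 'knob') [-0.   0.8]; ('scene', 'lid') [-2.7 -0.7]; ('scene', 'c1') [-1.  -4.6]; ('side', 'overhang') [-0.2 -0.1]; ('side', 'spin') [1.4 0.1]; ('side', 'knob') [-0.2 -0.4]; ('side', 'lid') [ 0.4 -2.6]; ('side', 'c0') [-1.5 -2.2]; ('side', 'c1') [-2.2 -1.5]; ('side', 'c2') [ 1.4 -2. ]; ('scene', 'gp') [-0.6 -0.8]; ('side', 'gp') [ 1.7 -0.2]; ('w1', 'overhang') [0.3 0.1]; ('w1', 'gp') [-0.3  3.5]; ('w1', 'brake') [-0.9  0.2]; ('w1', 'b1') [ 1.4 -0.5]; ('w1', 'b2') [-2.1 -2.6]; ('w1', 'b3') [-0.5 -1.5]; ('w1', 'b4') [0.  0.4]; ('w1', 'knob') [-0.1 -0.1]; ('w1', 'lid') [-2.5 -2.2]; ('w1', 'c0') [ 0.7 -0.3]; ('w1', 'c1') [0.7 2.5]; 
0 [569.3 156.9 229. ]
1 [490.5  36.6 229. ]
2 [634.1  28.6 229. ]
knob [ 529.5 -121.7  105.6]
```

Run:
```python
from h import *
q=np.load('q.npy'); p,r,s=pose(); a=p
for k in (1,0,2):
    t=w(clip(k,q[3],85.5),q); t[2]=250
    print(k,end=' '); goal(t,r,a,r); a=t
```

```text
1 [0.0001, 0.057, 0.0954] [0.0, 0.0, 0.0] dist 111.1
0 [-0.1049, 0.1045, 0.0] [0.0, 0.0, 0.0] dist 148.1
2 [-0.038, -0.1431, 0.0] [0.0, 0.0, 0.0] dist 148.1
```

>>> servo_tool:
  increments:
    - [0, 0, 0.03, 0.04, 0, 0, 0]
    - [0, 0, 0.057, 0.085, 0, 0, 0]
    - [0, 0, 0.057, 0.105, 0, 0, 0]
    - [0, 0, 0.057, 0.113, 0, 0, 0]
    - [0, 0, 0.057, 0.118, 0, 0, 0]
    - [0, 0, 0.057, 0.123, 0, 0, 0]
    - [0, 0, 0.057, 0.126, 0, 0, 0]
    - [0, 0, 0.057, 0.126, 0, 0, 0]

```text
clock: 4.75
position: [488.8, 35.6, 219.9]
ee_rot: [-0.104, 0.995, -0.0, 0.001]
contact_force: [-1.7, -1.4, 2.8]
gripper_width: -0.4
grasp_force: 1.2
```

>>> servo_tool:
  increments:
    - [0, 0, 0, 0.002, 0, 0, 0]
    - [0, 0, 0, 0.003, 0, 0, 0]
    - [0, 0, 0, 0.003, 0, 0, 0]

```text
clock: 5.12
position: [488.9, 35.5, 219.2]
ee_rot: [-0.105, 0.995, -0.0, 0.001]
contact_force: [-6.2, -1.7, 13.8]
gripper_width: 0.1
grasp_force: 6.9
```

>>> servo_tool:
  increments:
    - [0, 0, 0, -0.03, 0, 0, 0]
    - [0, -0.035, 0.035, -0.034, 0, 0, 0]
    - [0, -0.07, 0.07, -0.034, 0, 0, 0]
    - [0, -0.105, 0.1045, -0.034, 0, 0, 0]
    - [0, -0.105, 0.1045, -0.02, 0, 0, 0]
    - [0, -0.105, 0.1045, -0.012, 0, 0, 0]
    - [0, -0.105, 0.1045, -0.007, 0, 0, 0]
    - [0, -0.105, 0.1045, -0.003, 0, 0, 0]
    - [0, -0.105, 0.1045, 0, 0, 0, 0]
    - [0, -0.105, 0.1045, 0, 0, 0, 0]

```text
clock: 6.38
position: [569.8, 159.5, 219.2]
ee_rot: [-0.104, 0.995, 0.0, 0.002]
contact_force: [-2.7, 1.7, 10.4]
gripper_width: 0.2
grasp_force: 5.1
```

>>> servo_tool:
  increments:
    - [0, 0, 0, -0.03, 0, 0, 0]
    - [0, -0.012, -0.045, -0.034, 0, 0, 0]
    - [0, -0.024, -0.09, -0.034, 0, 0, 0]
    - [0, -0.038, -0.143, -0.034, 0, 0, 0]
    - [0, -0.038, -0.143, -0.034, 0, 0, 0]
    - [0, -0.038, -0.143, -0.02, 0, 0, 0]
    - [0, -0.038, -0.143, -0.012, 0, 0, 0]
    - [0, -0.038, -0.143, -0.007, 0, 0, 0]
    - [0, -0.038, -0.143, -0.003, 0, 0, 0]
    - [0, -0.038, -0.143, 0, 0, 0, 0]
    - [0, -0.038, -0.143, 0, 0, 0, 0]

```text
clock: 7.75
position: [636.5, 28.4, 219.2]
ee_rot: [-0.105, 0.994, -0.0, 0.001]
contact_force: [-2.4, -0.7, 10.4]
gripper_width: 0.1
grasp_force: 5.3
```

Run:
```python
from h import *
q=np.load('q.npy'); p,r,s=pose()
k=w(knob(q[4],q[5]),q); T=tool(q[2],.8); z=T.as_matrix()[:,2]
goal(k-121*z,T); goal(k-121*z+[0,0,90],T); print((k-121*z).round())
```

```text
[0.2229, -0.1237, 0.0289] [0.14, -45.69, 0.48] dist 256.6
[0.2227, -0.1238, -0.0611] [0.14, -45.69, 0.48] dist 262.0
[ 444. -139.  190.]
```

>>> servo_tool:
  increments:
    - [0, 0, 0, -0.06, 0, 0, 0]
    - [0.3, 0.03, -0.015, -0.09, 0, 0, 0]
    - [0.6, 0.08, -0.045, -0.09, 0, -9, 0]
    - [0.75, 0.13, -0.072, -0.09, 0, -18, 0]
    - [0.75, 0.175, -0.1, -0.07, 0, -27, 0]
    - [0.75, 0.21, -0.12, -0.04, 0, -36, 0]
    - [0.75, 0.223, -0.124, 0.0, 0, -43, 0]
    - [0.75, 0.223, -0.124, 0.029, 0.1, -45.7, 0.5]
    - [0.75, 0.223, -0.124, 0.029, 0.1, -45.7, 0.5]
    - [0.75, 0.223, -0.124, 0.029, 0.1, -45.7, 0.5]

```text
clock: 9.0
position: [442.5, -139.9, 185.4]
ee_rot: [-0.089, 0.918, 0.041, 0.385]
contact_force: [0.3, -0.9, 1.1]
gripper_width: 64.0
grasp_force: 0.0
```

```bash
python3 look.py w2; python3 -c "
from h import *
im=arm.get_image('side'); save(im,'s2.png'); c=im['color'][140:300,240:400,::-1]; cv2.imwrite('pics/s2c.png',cv2.resize(c,None,fx=3.5,fy=3.5,interpolation=cv2.INTER_CUBIC))"
```

```text
9.0 [ 442.5 -139.9  185.4] [ 0.29 -0.87  1.1 ] 64.03170881596064
overhang [([295.7, 260.7], 0.64), ([310.0, 371.7], 0.57)]
gate_panel [([306.8, 249.9], 0.68), ([307.9, 372.9], 0.28)]
gate_brake [([180.2, 212.2], 0.74), ([314.2, 227.1], 0.61)]
gate_bend_1 [([295.0, 246.2], 0.96), ([317.3, 260.7], 0.89), ([298.5, 259.9], 0.75), ([315.0, 242.1], 0.61)]
gate_spin [([320.3, 278.3], 0.58)]
lever_knob [([318.8, 243.7], 0.7)]
lid [([526.3, 356.7], 0.91)]
clip_1_pad []
```

View pics/w2.png

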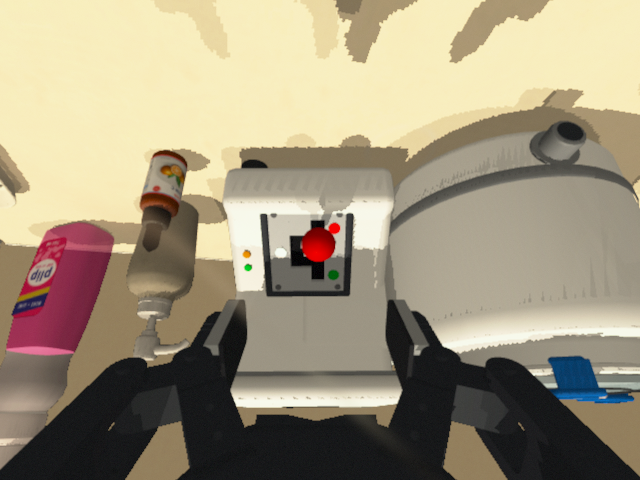

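View pics/s2c.png

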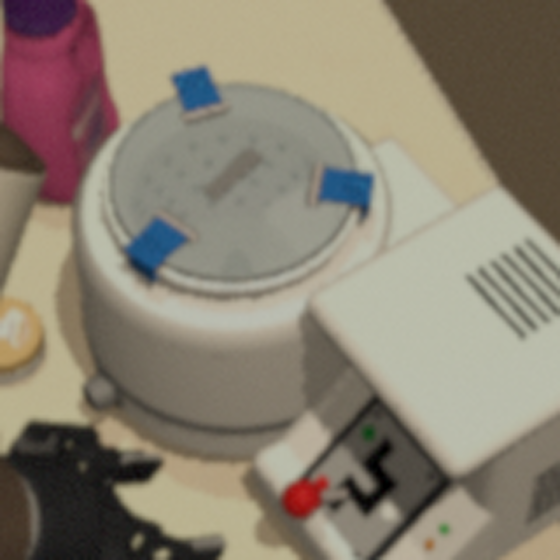

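```bash
cat > extra.json <<'E'
[["w2","b2",295,246.2],["w2","b3",298.5,259.9],["w2","b4",317.3,260.7],["w2","spin",320.3,278.3],["w2","brake",315.5,227.1],["w2","knob",319,244.5],["w2","gp",306.8,251]]
E
python3 fit2.py
cat > g.py <<'E'
from h import *
import sys
q=np.load('q.npy'); s,t=float(sys.argv[1]),float(sys.argv[2]); back=float(sys.argv[3]); tilt=float(sys.argv[4])
T=tool(q[2],tilt); z=T.as_matrix()[:,2]
k=w(knob(s,t),q)+(arm.grasp_offset-back)*z; print(k.round(1)); goal(k,T)
E
python3 g.py -.19 10 0 .8; python3 g.py -.19 10 60 .8
```

```text
[ 6.10998e+02 -2.90200e+00  2.03000e-01  2.65000e-01 -1.81000e-01
  1.10960e+01] 36.70963002341018
('scene', 'overhang') [ 1.8 -3.5]; ('scene', 'spin') [4.4 0.2]; ('scene', 'knob') [-0.3  0.2]; ('scene', 'lid') [-2.8 -0.7]; ('scene', 'c1') [-1.1 -4.6]; ('side', 'overhang') [-0.3 -0.2]; ('side', 'spin') [1.3 0. ]; ('side', 'knob') [-0.2 -1. ]; ('side', 'lid') [ 0.3 -2.6]; ('side', 'c0') [-1.6 -2.3]; ('side', 'c1') [-2.3 -1.6]; ('side', 'c2') [ 1.3 -2.1]; ('scene', 'gp') [-0.7 -0.9]; ('side', 'gp') [ 1.7 -0.3]; ('w1', 'overhang') [0.6 0.1]; ('w1', 'gp') [-0.1  3.5]; ('w1', 'brake') [-0.7  0.3]; ('w1', 'b1') [ 1.6 -0.5]; ('w1', 'b2') [-1.9 -2.5]; ('w1', 'b3') [-0.2 -1.4]; ('w1', 'b4') [0.2 0.5]; ('w1', 'knob') [0.7 0.6]; ('w1', 'lid') [-2.2 -2.3]; ('w1', 'c0') [ 1.1 -0.4]; ('w1', 'c1') [1.  2.4]; ('w2', 'b2') [ 0.7 -4.9]; ('w2', 'b3') [-2.   1.7]; ('w2', 'b4') [-0.4  0.8]; ('w2', 'spin') [-3.3 -3.1]; ('w2', 'brake') [ 1.1 -1.1]; ('w2', 'knob') [-1.  -0.4]; ('w2', 'gp') [-0.3  0.5]; 
0 [569.1 157.2 229. ]
1 [490.4  36.8 229. ]
2 [634.   28.9 229. ]
knob [ 529.9 -120.6  106.2]
[ 542.4 -119.1   92.2]
[-0.0017, -0.0, 0.1386] [-0.02, -0.11, -0.12] dist 138.6
[ 500.2 -127.8  134. ]
[-0.0016, -0.0001, 0.0786] [-0.02, -0.11, -0.12] dist 78.6
```

>>> servo_tool:
  increments:
    - [0.75, -0.002, 0, 0.045, 0, 0, 0]
    - [0.75, -0.002, 0, 0.09, 0, 0, 0]
    - [0.75, -0.002, 0, 0.12, 0, 0, 0]
    - [0.75, -0.002, 0, 0.134, 0, 0, 0]
    - [0.75, -0.002, 0, 0.134, 0, 0, 0]
    - [0.5, -0.002, 0, 0.134, 0, 0, 0]
    - [0.4, -0.002, 0, 0.134, 0, 0, 0]
    - [0.3, -0.002, 0, 0.134, 0, 0, 0]
    - [0.2, -0.002, 0, 0.134, 0, 0, 0]
    - [0.1, -0.002, 0, 0.134, 0, 0, 0]
    - [0, -0.002, 0, 0.134, 0, 0, 0]
    - [0, -0.002, 0, 0.134, 0, 0, 0]

```text
clock: 11.0
position: [538.7, -120.0, 96.1]
ee_rot: [-0.092, 0.917, 0.04, 0.387]
contact_force: [-4.9, 1.1, 6.2]
gripper_width: 24.6
grasp_force: 58.4
```

Run:
```python
from h import *
im=arm.get_image('wrist'); cv2.imwrite('pics/w3.png',im['color'][120:420,170:470,::-1])
p,r,s=pose(); q=np.load('q.npy'); print(p,s['wrist_torque'])
T=r.as_matrix(); 
# grasp point in panel frame
def topan(x):
    c,n=np.cos(q[2]),np.sin(q[2]); d=x-[q[0],q[1],0]; d=np.array([c*d[0]+n*d[1],-n*d[0]+c*d[1],d[2]]); return Rp.T@(d-P0)
print('TCP-14 in panel',topan(p-14*T[:,2]))
```

```text
[ 538.65735773 -119.97287892   96.06424425] [0.04657556 1.22683359 0.2631357 ]
TCP-14 in panel [-29.24804199   9.92157099  42.94105492]
```

View pics/w3.png

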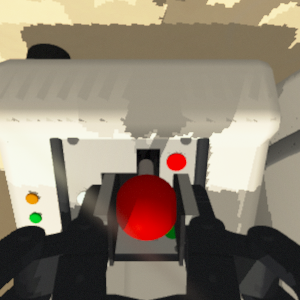

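```bash
cat > where.py <<'E'
from h import *
import sys
p,r,s=pose(); im=arm.get_image('wrist'); c=im['color'].astype(int)
m=((c[...,0]>110)&(c[...,1]<60)&(c[...,2]<60)).astype(np.uint8)
n,l,st,ce=cv2.connectedComponentsWithStats(m); i=1+np.argmax(st[1:,4]); print('red',st[i],ce[i])
u=ce[i] if len(sys.argv)<3 else np.array(sys.argv[1:3],float)
K=np.array([[im['fx'],0,im['cx']],[0,im['fy'],im['cy']],[0,0,1.]])
T=np.eye(4);T[:3,:3]=r.as_matrix();T[:3,3]=p; H=np.array(im['hand_eye']); M=np.linalg.inv(T@H); q=np.load('q.npy')
f=lambda x:cv2.projectPoints(w(knob(x[0],x[1]),q)[None],M[:3,:3],M[:3,3],K,None)[0].ravel()-u
b=least_squares(f,[-.2,10],x_scale=[.1,5]); k=w(knob(*b.x),q)
print('s,t',b.x.round(3),'knob in tool',r.inv().apply(k-p).round(1),'force tool',r.inv().apply(s['contact_force']).round(1), 'px expected if at tool (0,0,-19):', end='')
X=np.linalg.inv(H)@[0,0,-19,1]; print((K@X[:3]/X[2])[:2].round(1), 'diam',28*K[0,0]/X[2])
E
python3 where.py
```

```text
red [ 287  301   59   60 2768] [316.03215318 330.65895954]
s,t [-0.168  9.834] knob in tool [ -3.3  -0.1 -13.4] force tool [-1.9  2.1 -7.5] px expected if at tool (0,0,-19):[316.2 331.1] diam 66.76231548949637
```

>>> servo_tool:
  increments:
    - [0.3, 0, 0, 0, 0, 0, 0]
    - [0.5, 0, 0, 0, 0, 0, 0]
    - [0.5, 0, 0, 0.004, 0, 0, 0]
    - [0.5, 0, 0, 0.007, 0, 0, 0]
    - [0.5, 0, 0, 0.007, 0, 0, 0]
    - [0.3, 0, 0, 0.007, 0, 0, 0]
    - [0.2, 0, 0, 0.007, 0, 0, 0]
    - [0.1, 0, 0, 0.007, 0, 0, 0]
    - [0, 0, 0, 0.007, 0, 0, 0]
    - [0, 0, 0, 0.007, 0, 0, 0]

```text
clock: 12.35
position: [543.9, -119.1, 90.3]
ee_rot: [-0.092, 0.917, 0.04, 0.386]
contact_force: [-2.0, -1.8, 1.6]
gripper_width: 25.1
grasp_force: 58.7
```

```bash
python3 where.py
```

```text
red [ 285  311   63   63 3089] [315.88701845 342.48429913]
s,t [-0.166  9.604] knob in tool [ -4.   -0.1 -21.3] force tool [ 0.4 -1.4 -2.8] px expected if at tool (0,0,-19):[316.2 331.1] diam 66.76189574535049
```

```bash
cat > path.py <<'E'
from h import *
import sys
# s0 t0 then targets s,t ; prints tool shift m
a=[float(v) for v in sys.argv[1:]]; q=np.load('q.npy'); p,r,st=pose()
k0=w(knob(a[0],a[1]),q)
for i in range(2,len(a),2): print(a[i:i+2],np.round(r.inv().apply(w(knob(a[i],a[i+1]),q)-k0)/1000,4).tolist())
print('force tool',r.inv().apply(st['contact_force']).round(1))
E
python3 path.py -.166 9.8 -.13 10 -.1 10 -.08 10 -.06 10 -.1 -10 0 -10 .1 -10 .1 10 .26 10
```

```text
[-0.13, 10.0] [-0.0056, 0.0002, -0.0001]
[-0.1, 10.0] [-0.0102, 0.0002, 0.0]
[-0.08, 10.0] [-0.0133, 0.0002, 0.0001]
[-0.06, 10.0] [-0.0164, 0.0003, 0.0003]
[-0.1, -10.0] [-0.0103, -0.0198, 0.0]
[0.0, -10.0] [-0.0257, -0.0197, 0.0013]
[0.1, -10.0] [-0.041, -0.0197, 0.0042]
[0.1, 10.0] [-0.0409, 0.0003, 0.0042]
[0.26, 10.0] [-0.0645, 0.0004, 0.0118]
force tool [ 0.4  0.3 -3.2]
```

Move up to contact at bend 1.

>>> servo_tool:
  increments:
    - [0, -0.004, 0, 0, 0, 0, 0]
    - [0, -0.008, 0, 0, 0, 0, 0]
    - [0, -0.011, 0, 0, 0, 0, 0]
    - [0, -0.011, 0, 0, 0, 0, 0]

```text
clock: 12.9
position: [551.7, -117.5, 98.6]
ee_rot: [-0.092, 0.917, 0.039, 0.387]
contact_force: [-5.0, 0.1, 4.8]
gripper_width: 24.9
grasp_force: 58.8
```

```bash
python3 where.py
```

```text
red [ 285  311   63   64 3122] [315.77001922 342.78827675]
s,t [-0.091  9.519] knob in tool [ -4.2  -0.2 -21.1] force tool [-0.1  1.1 -6.8] px expected if at tool (0,0,-19):[316.2 331.1] diam 66.76211691782886
```

>>> servo_tool:
  increments:
    - [0, -0.002, 0, 0, 0, 0, 0]
    - [0, -0.003, 0, 0, 0, 0, 0]
    - [0, -0.003, 0, 0, 0, 0, 0]

```text
clock: 13.32
position: [553.6, -117.1, 100.4]
ee_rot: [-0.092, 0.917, 0.04, 0.386]
contact_force: [-5.0, -0.7, 3.2]
gripper_width: 25.0
grasp_force: 58.8
```

```bash
python3 where.py
```

```text
red [ 285  311   63   63 3104] [315.82893041 342.44201031]
s,t [-0.074  9.526] knob in tool [ -4.1  -0.2 -21.1] force tool [ 1.2  0.3 -5.9] px expected if at tool (0,0,-19):[316.2 331.1] diam 66.7619809518102
```

>>> servo_tool:
  increments:
    - [0, -0.002, 0, 0, 0, 0, 0]
    - [0, -0.003, 0, 0, 0, 0, 0]
    - [0, -0.003, 0, 0, 0, 0, 0]

```text
clock: 13.75
position: [554.8, -116.9, 101.6]
ee_rot: [-0.092, 0.917, 0.04, 0.385]
contact_force: [-6.0, -0.7, 1.3]
gripper_width: 25.2
grasp_force: 58.8
```

```bash
python3 where.py
```

```text
red [ 285  311   63   62 3076] [315.76983095 342.48407022]
s,t [-0.062  9.536] knob in tool [ -4.2  -0.2 -21. ] force tool [ 3.3  0.5 -5.2] px expected if at tool (0,0,-19):[316.2 331.1] diam 66.76135100018618
```

>>> servo_tool:
  increments:
    - [0, 0.0045, 0, 0, 0, 0, 0]
    - [0, 0.0045, -0.005, 0, 0, 0, 0]
    - [0, 0.0045, -0.01, 0, 0, 0, 0]
    - [0, 0.0045, -0.015, 0, 0, 0, 0]
    - [0, 0.0045, -0.02, 0, 0, 0, 0]
    - [0, 0.0045, -0.02, 0, 0, 0, 0]

```text
clock: 14.55
position: [557.0, -137.3, 99.9]
ee_rot: [-0.092, 0.917, 0.039, 0.387]
contact_force: [-5.6, -0.9, 4.6]
gripper_width: 25.3
grasp_force: 58.8
```

```bash
python3 where.py
```

```text
red [ 285  311   63   63 3089] [315.87860149 342.65846552]
s,t [ -0.079 -10.861] knob in tool [ -4.3  -0.1 -21. ] force tool [ 0.6  0.2 -7.2] px expected if at tool (0,0,-19):[316.2 331.1] diam 66.76236211129374
```

>>> servo_tool:
  increments:
    - [0, -0.006, 0, 0.0005, 0, 0, 0]
    - [0, -0.012, 0, 0.001, 0, 0, 0]
    - [0, -0.018, 0, 0.002, 0, 0, 0]
    - [0, -0.024, 0, 0.003, 0, 0, 0]
    - [0, -0.029, 0, 0.004, 0, 0, 0]
    - [0, -0.029, 0, 0.004, 0, 0, 0]

```text
clock: 15.35
position: [580.6, -132.6, 118.6]
ee_rot: [-0.092, 0.916, 0.039, 0.388]
contact_force: [-3.9, -0.6, 4.9]
gripper_width: 25.0
grasp_force: 58.9
```

```bash
python3 where.py
```

```text
red [ 285  311   63   63 3085] [315.79319287 342.42042139]
s,t [  0.121 -11.012] knob in tool [ -4.6  -0.2 -20.3] force tool [-0.8  0.2 -6.2] px expected if at tool (0,0,-19):[316.2 331.1] diam 66.76288926620526
```

>>> servo_tool:
  increments:
    - [0, 0.0005, 0.005, 0, 0, 0, 0]
    - [0, 0.001, 0.01, 0, 0, 0, 0]
    - [0, 0.001, 0.015, 0, 0, 0, 0]
    - [0, 0.001, 0.0205, 0, 0, 0, 0]
    - [0, 0.001, 0.0205, 0, 0, 0, 0]

```text
clock: 16.02
position: [576.5, -113.0, 118.5]
ee_rot: [-0.092, 0.916, 0.039, 0.388]
contact_force: [-2.5, -0.2, 6.1]
gripper_width: 25.3
grasp_force: 58.8
```

```bash
python3 where.py; python3 path.py .11 9.5 .16 9.5 .2 9.5 .26 9.5
```

```text
red [ 285  311   63   63 3065] [315.74127243 342.52169657]
s,t [0.12 9.01] knob in tool [ -4.6  -0.2 -20.4] force tool [-2.7  0.3 -6. ] px expected if at tool (0,0,-19):[316.2 331.2] diam 66.76330624195961
[0.16, 9.5] [-0.0075, 0.0, 0.0021]
[0.2, 9.5] [-0.0133, 0.0, 0.004]
[0.26, 9.5] [-0.022, 0.0001, 0.0074]
force tool [-2.5 -0.7 -6.3]
```

>>> servo_tool:
  increments:
    - [0, -0.005, 0.0005, 0.001, 0, 0, 0]
    - [0, -0.01, 0.0005, 0.003, 0, 0, 0]
    - [0, -0.015, 0.0005, 0.0045, 0, 0, 0]
    - [0, -0.018, 0.0005, 0.006, 0, 0, 0]
    - [0, -0.018, 0.0005, 0.006, 0, 0, 0]

```text
clock: 16.7
position: [593.0, -109.5, 127.8]
ee_rot: [-0.092, 0.916, 0.038, 0.389]
contact_force: [-3.5, -1.6, 8.8]
gripper_width: 25.7
grasp_force: 59.1
```

```bash
python3 where.py
```

```text
red [ 285  311   63   63 3115] [315.77335474 342.30497592]
s,t [0.246 9.069] knob in tool [ -4.9  -0.2 -19.8] force tool [-3.7 -0.8 -8.8] px expected if at tool (0,0,-19):[316.2 331.2] diam 66.76355350889635
```

>>> servo_tool:
  increments:
    - [0, -0.002, 0, 0.001, 0, 0, 0]
    - [0, -0.004, 0, 0.002, 0, 0, 0]
    - [0, -0.005, 0, 0.002, 0, 0, 0]
    - [0, -0.005, 0, 0.002, 0, 0, 0]

```text
clock: 17.25
position: [597.6, -108.6, 129.9]
ee_rot: [-0.092, 0.916, 0.038, 0.389]
contact_force: [-5.7, -1.7, 9.1]
gripper_width: 25.2
grasp_force: 59.1
```

```bash
python3 where.py
```

```text
red [ 285  311   63   63 3123] [315.69356388 342.17098943]
s,t [0.28  9.016] knob in tool [ -4.9  -0.2 -19.7] force tool [ -2.4  -0.5 -10.5] px expected if at tool (0,0,-19):[316.2 331.2] diam 66.76348230254287
```

>>> servo_tool:
  increments:
    - [0, -0.0015, 0, 0, 0, 0, 0]
    - [0, -0.003, 0, 0, 0, 0, 0]
    - [0, -0.003, 0, 0, 0, 0, 0]

```text
clock: 17.68
position: [598.5, -108.2, 130.3]
ee_rot: [-0.092, 0.917, 0.039, 0.387]
contact_force: [-4.6, -2.8, 4.8]
gripper_width: 24.9
grasp_force: 59.0
```

```bash
python3 where.py
```

```text
red [ 285  311   63   63 3117] [315.58966955 342.01475778]
s,t [0.287 9.149] knob in tool [ -4.8  -0.3 -19.7] force tool [ 0.1 -1.9 -6.9] px expected if at tool (0,0,-19):[316.2 331.1] diam 66.76247557833325
```

>>> servo_tool:
  increments:
    - [0.2, 0.001, 0, 0, 0, 0, 0]
    - [0.4, 0.001, 0, 0, 0, 0, 0]
    - [0.55, 0.001, 0, 0, 0, 0, 0]
    - [0.6, 0.001, 0, 0, 0, 0, 0]
    - [0.6, 0.001, 0, -0.02, 0, 0, 0]
    - [0.6, 0.001, 0, -0.05, 0, 0, 0]
    - [0.6, 0.001, 0, -0.09, 0, 0, 0]
    - [0.6, 0.001, 0, -0.13, 0, 0, 0]
    - [0.6, 0.02, 0, -0.16, 0, 0, 0]
    - [0.6, 0.02, 0, -0.16, 0, 0, 0]
    - [0.6, 0.02, 0, -0.16, 0, 0, 0]

```text
clock: 19.1
position: [472.3, -133.0, 227.0]
ee_rot: [-0.092, 0.917, 0.04, 0.386]
contact_force: [0.3, -0.2, 0.6]
gripper_width: 51.1
grasp_force: 0.0
```

```bash
python3 where.py; python3 -c "
from h import *
im=arm.get_image('side'); b=arm.get_image('wrist')['color'][:,:,::-1]; c=im['color'][120:360,220:460,::-1]; a=cv2.resize(c,(480,480),interpolation=cv2.INTER_CUBIC); cv2.imwrite('pics/f.png',cv2.resize(np.hstack([a,b[:,160:480]]),(800,480)))"
```

```text
red [300 241  30  29 655] [314.50076336 254.82900763]
s,t [0.266 8.794] knob in tool [-22.5  -1.6 138.6] force tool [-0.6 -0.3 -0.2] px expected if at tool (0,0,-19):[316.2 331.1] diam 66.76203960833487
```

View pics/f.png

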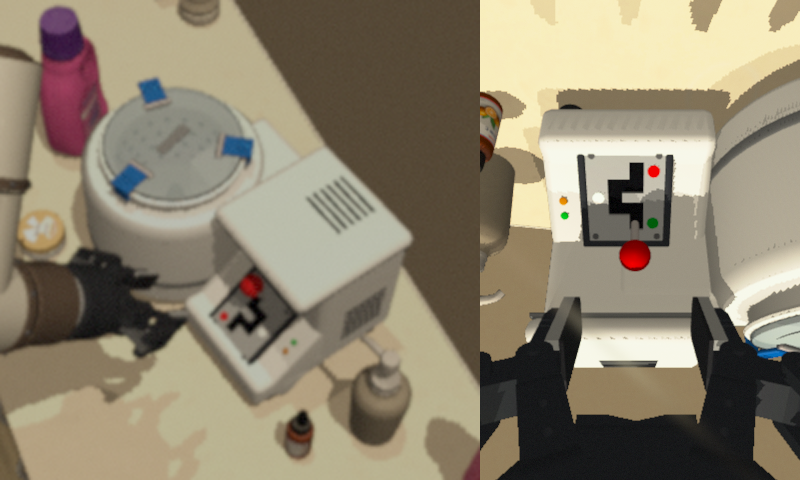

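The lever sits at the far end of the spin slot by the green dot: knob at about (635, 255) in the right-hand image. All three clips are flat, and the softener, dropper, dispenser and tin are still standing.

```bash
python3 -c "
from bench import arm
print(arm.job_done())"
```

```text
the job is handed in; nothing more can be done
None
```

The job is handed in at about 19 s of the 51 s allowed: all three clips were pressed to their stops first, then the lever was moved to the far end of the spin slot and released, and the bottles and tin are still standing.

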